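# Clamp a spice jar in the one-handed preparation clamp

## Robot

A 6-joint arm with a two-finger parallel gripper is mounted at the origin on a cart in front of the work surface, level with it; the furniture and walls round the work are solid. World frame = base frame: x ahead of the robot, y to its left, z up, the work surface at z = 0. Lengths are in m, angles in degrees, forces in N, time in s.
With the tool pointing down it reaches from about 0.4 to 0.925 m from the base axis. Payload 3.4 kg.
Tool frame: the origin (TCP) lies on the centre line of the jaws, within the pads' length; the fingertips stand 8 mm ahead of it and the grasp point (between the pads) lies 11 mm behind it; z points along the fingers, y is the line along which they close (so a half turn about z gives the same grasp; the last joint's range is limited). The gripper opens to 85 mm and grips with 20 to 120 N. Pads are 22 mm wide; open, the fingers measure 114 mm over their backs; the gripper's body (76 mm by 85 mm) begins 54 mm behind the grasp point. The pads swing forward as they close: fully open they stand 13 mm farther back than shut.
Start: joints at [-67.408, 17.578, 86.31, -0, 76.112, -4.211], TCP at [0.259, -0.513, 0.239] pointing down, gripper open.
Joint ranges: [-179.03, 179.03], [-60, 130.46], [8.19, 133.38], [-81.62, 261.62], [5.75, 156.47], [-153.77, 153.77]. Speed limits (degrees/s): [147.25, 147.25, 180, 180, 180, 180].

## Interface

Orientations are given as a 3x3 rotation matrix whose columns are the frame's x, y, z axes.
In Python, from bench import r, capture, camera_params, models gives the robot as it stands. The module is installed in compiled form; this text tells all that it offers.
- The arm moves only by the shell command python3 -m handwheel 'ROWS' [OPENING] [FORCE]. ROWS is JSON, a list of rows, each a list of 6 numbers: the shift along the tool's x, y, z in cm, then the turn, a rotation vector about the tool's x, y, z in degrees. In form: [[dx, dy, dz, wx, wy, wz], ...]. A call has exactly 8 rows; each row is the pose to reach, as a shift and turn from the pose commanded when the call began, along the tool's axes at that moment; what a row does not reach only later rows make up. A row lasts 1/12 s, in which the tool goes at most 41.7 mm and 7.16 degrees, less where a joint would pass 70% of its speed; a pose out of reach is approached as far as the arm can. A call with a gripper value outside its range is refused whole. OPENING is the finger opening in cm, from 0 to 8.54, set as the call begins (- or left out, the last holds). The fingers move at their own pace and stop on an object; FORCE is the grip in N (left out, the last holds). Time passes only in rows, so rows that repeat a pose let the fingers close, or fill a call up. It gives the time, the measured TCP pose, the force, the opening and the grip force at its end, in the units of the state.
- r.read_state(): the state, without advancing time (a new reading comes with each control period).
- capture(name): name is "side" or "top" or "wrist"; returns the picture (384x512x3 uint8, red, green, blue); there is no depth.
- camera_params(name): a dict with "camera_matrix" (3x3 intrinsics, pixels), "camera_from_world" (4x4, takes a point from world to camera coordinates). Camera axes: x right, y down, z forward; pixel columns grow to the right and rows downward; lengths in m; the calibration is good to about 2 mm. The wrist camera is an equidistant fisheye: a pixel r from the principal point sees the ray r / f radians off the axis. A picture is of the moment at which its call begins: read the wrist's pose just before it. camera_params takes no time and is no camera call; for the wrist camera it gives the pose at the moment of the call.
- r.sign_off(): hands the job in; it is judged then, once.
Trained networks look in the newest picture that a camera, given by its name, has taken for a name from the list of things; names that differ only in an ending like _2 or _b are one class to them, and where a whole thing is asked for, a point or a joint stands for the part that bears it (a point fixed in the world has none). Each returns a list of dicts, best first, with "confidence" (0 to 1); they miss things now and then, are a little off and sometimes report something else, mostly with a low value. They report only what shows in the picture. A call takes as long as a camera call. They do not tell look-alikes from the thing itself.
- models.boxes_of(camera, target): "rect" ([left, top, right, bottom] in pixels, round what is visible of it).
- models.place_of(camera, target): "centre" ([row, column] in pixels: a listed point, or the origin of a listed thing).
The state is a dict: "time_s": time; "joints": joint angles; "qvel": joint speeds; "joint_efforts": joint torques, N m; "ee_pos": TCP position; "orientation": TCP orientation; "contact_force": force on the tool from outside, world axes, zero at the start; "moment": the same for the moment, N m; "opening": opening from 0.0 (shut) to 1.0 (fully open); "grasp_force": force on a finger pad.
Only numpy, scipy, OpenCV 4.12 (cv2) and the standard library are available. Lean on these libraries where they do the work, as an engineer would, in place of code of your own. Each camera call takes 0.05 s, during which the arm holds its last target. There are 200 camera calls.

## Task

Stand the spice jar from the worktop upright on the clamp's bed between the jaws, then crank the handle clockwise until the sliding jaw holds the jar tight against the V-shaped jaw, with its sprung pad pressed back about halfway but not bottomed out. Leave the jar standing clamped like that, ready for its lid to be unscrewed with one hand, and do not disturb the other things.

Things in the scene. Friction and masses are not known exactly. Their poses are not given: they have to be found in the camera images.
- clamp: Kitchen clamp fixed to the worktop: white bed 330 x 130 mm, top 16 mm above the worktop. Origin under the bed's centre at worktop height; x runs along the bed from the crank end to the V-jaw end (closing direction), z up. At x=-110 mm a grey gearbox 74 x 70 mm, 60 mm high; the vertical crank axis passes through x=-110, y=0. At the +x end stands the fixed V jaw.
- pad_face (a point): Centre of the sprung pad's flat face (70 mm wide, 18 to 60 mm above the worktop), on the aluminium carriage (74 mm wide, 58 mm high) that slides along the clamp's x. At x=17 mm of the clamp at crank 0; advances 6.37 mm per rad of crank (40 mm a turn) until it meets the jar.
- fixed_jaw: Fixed rubber-lined jaw with a V opening towards -x of the clamp, 66 mm wide, top 61 mm above the worktop. Its frame is the same as the clamp's. A 44 mm jar seated in it has its axis at x=85 mm, y=0 of the clamp; the tips of the V are at x=88 mm.
- seat (a point): Point on the bed's top surface, on the clamp's centre line 75 mm from its origin along x: a good place to stand the jar's foot before cranking (about 10 mm short of being seated in the V).
- knob (a point): Middle of the crank's upright, freely turning black knob (22 mm diameter, 42 mm high, from 79 to 121 mm above the worktop; this point is 100 mm above). It circles the crank axis at 50 mm radius. The steel crank arm under it has its top at 76 mm.
- crank (a joint): Crank angle in rad, grows clockwise seen from above, 0 (jaw fully open) to 10.7. At 0 the crank arm points along the clamp's +x. Turning clockwise closes the jaw; the crank stays where it is left (about 3 to 6 N at the knob).
- pad (a joint): How far the sprung pad is pushed back into the carriage, m: 0 free, 0.020 bottomed out. Starts to yield at 6 N, 18 N when fully in. The open gap between pad and carriage, seen from above, is 20 mm minus this.
- spice_jar: Round closed spice jar with a yellow screw cap, standing on the worktop near the clamp's V-jaw end; 44 mm diameter, 100 mm tall, 0.11 kg. Origin at the centre of its underside, z up.
- tin: Low round food tin, 75 mm diameter, 58 mm high, standing on the worktop; bystander. Origin at the centre of its underside.
- caddy: Grey open cutlery caddy 108 x 116 x 131 mm on the worktop behind the clamp; bystander. Origin at the centre of its underside.
- spoon: Teaspoon, 130 mm long, lying on the worktop behind the clamp; bystander. Origin under its centre, lying along x.
There are look-alikes about, which are no part of the job. Leave any purple look-alike of the spice_jar alone.

How it is judged (in metres and radians):
On the way:
1. the jar stands upright on the bed between the jaws, let go, the pad not yet pressed (z of spice_jar in the frame of clamp between 0.012 and 0.022 m and angle between spice_jar's own z axis and vertical below 0.12 rad and y of spice_jar in the frame of clamp between -0.025 and 0.025 m and x of spice_jar in the frame of clamp between 0.035 and 0.1 m and value of joint pad below 0.002 m and contact force between the fingers and spice_jar below 0.1 N), for 0.2 s.
At the end, for the whole second after the job is handed in: The jar stands upright (within 0.12 rad) with its foot on the clamp's bed between the jaws (within 6 mm of the bed's height, 25 mm of the centre line), pressed against the V jaw with more than 3 N, the sprung pad pushed back 5 to 16 mm of its 20 mm, the jar at rest (z of spice_jar in the frame of clamp between 0.012 and 0.022 m and angle between spice_jar's own z axis and vertical below 0.12 rad and y of spice_jar in the frame of clamp between -0.025 and 0.025 m and x of spice_jar in the frame of clamp between 0.035 and 0.1 m and value of joint pad between 0.005 and 0.016 m and contact force between spice_jar and fixed_jaw above 3 N and linear speed of spice_jar below 0.02 m/s); the robot touches nothing.
It fails at once if the tin, the caddy or the teaspoon is moved by more than 30 mm (distance of any of tin, caddy, spoon from where it was at the start of the episode above 0.03 m).
It also fails if it takes over 58 s, if anything falls off the work surface, if the arm or the gripper's body presses on something with over 40 N, if the wrist force passes 120 N, or if a joint passes its speed limit or range.

## Working session

There is one attempt and no reset: what is moved stays moved. The work goes in short steps, Python scripts to look and compute and a shell command to move; the robot and the scene stay as the last step left them, time stands still between calls to the robot, and variables do not carry over. Pictures are saved under pics/ and viewed, at most 10 in all, crops included, and the job is handed in when it is done.

```bash
mkdir -p pics
cat > h.py <<'E'
import numpy as np, cv2
from bench import r, capture, camera_params, models
def ray(cam,px):  # px=(row,col)
    p=camera_params(cam);K=np.array(p["camera_matrix"]);T=np.array(p["camera_from_world"])
    v=np.array([(px[1]-K[0,2])/K[0,0],(px[0]-K[1,2])/K[1,1]])
    if cam=="wrist":
        t=np.hypot(*v);d=np.r_[v/t*np.sin(t),np.cos(t)] if t>1e-9 else np.array([0,0,1.])
    else: d=np.r_[v,1]
    R=T[:3,:3];return -R.T@T[:3,3],R.T@d
def at_z(cam,px,z):
    o,d=ray(cam,px);return o+d*(z-o[2])/d[2]
def proj(cam,X):
    p=camera_params(cam);K=np.array(p["camera_matrix"]);T=np.array(p["camera_from_world"])
    c=T[:3,:3]@np.array(X)+T[:3,3]
    if cam=="wrist":
        n=np.hypot(c[0],c[1]);t=np.arctan2(n,c[2]);v=c[:2]/max(n,1e-9)*t
    else: v=c[:2]/c[2]
    return K[1,1]*v[1]+K[1,2],K[0,0]*v[0]+K[0,2]
def tri(a,b):
    (o,d),(p,e)=a,b
    s=np.linalg.lstsq(np.c_[d,-e],p-o,rcond=None)[0]
    A=o+d*s[0];B=p+e*s[1];return (A+B)/2,np.linalg.norm(A-B)
def save(cam,n):
    im=capture(cam);cv2.imwrite(f"pics/{n}.png",im[:,:,::-1]);return im
E
python3 - <<'E'
from h import *
a=save("top","t0");b=save("side","s0")
cv2.imwrite("pics/both0.png",cv2.resize(np.vstack([a,b])[:,:,::-1],None,fx=.78,fy=.78))
np.set_printoptions(precision=4,suppress=True)
Z=dict(clamp=0,fixed_jaw=0,pad_face=.039,seat=.016,knob=.1,spice_jar=0,tin=0,caddy=0,spoon=0)
for n,z in Z.items():
    for c in("top","side"):
        for q in models.place_of(c,n)[:4]:
            print(n,c,np.round(q["centre"]),round(q["confidence"],2),at_z(c,q["centre"],z)[:2])
for c in ("top","side"): print(c,[(np.round(q["rect"]),round(q["confidence"],2)) for q in models.boxes_of(c,"spice_jar")], ray(c,(192,256)))
E
```

```text
clamp top [211. 207.] 0.74 [0.5386 0.0836]
clamp side [251. 237.] 0.72 [0.5463 0.0802]
pad_face top [209. 215.] 0.47 [0.5421 0.0597]
pad_face side [236. 248.] 0.6 [0.527 0.063]
seat top [222. 227.] 0.69 [0.5086 0.0239]
seat side [238. 262.] 0.63 [0.5078 0.0278]
knob top [202. 160.] 0.73 [0.5519 0.2039]
knob side [250. 202.] 0.7 [0.548  0.2167]
spice_jar top [280. 349.] 0.86 [ 0.3533 -0.3298]
spice_jar top [246. 357.] 0.7 [ 0.4512 -0.3539]
spice_jar top [276. 246.] 0.62 [ 0.3558 -0.0346]
spice_jar top [279. 210.] 0.53 [0.3444 0.0683]
spice_jar side [275. 318.] 0.96 [0.3499 0.0707]
spice_jar side [175. 336.] 0.95 [ 0.458 -0.378]
spice_jar side [194. 366.] 0.62 [ 0.3472 -0.3146]
spice_jar side [250. 330.] 0.56 [ 0.354  -0.0253]
tin top [287. 312.] 0.73 [ 0.3294 -0.2254]
tin side [211. 364.] 0.65 [ 0.3291 -0.2246]
tin side [246. 204.] 0.39 [0.6237 0.1029]
caddy top [127. 192.] 0.93 [0.7851 0.1378]
caddy side [236. 140.] 0.8 [0.7854 0.1417]
spoon top [135. 256.] 0.58 [ 0.7689 -0.0505]
spoon side [198. 195.] 0.64 [ 0.7623 -0.065 ]
top [(array([342., 270., 364., 292.]), 0.88), (array([351., 237., 378., 256.]), 0.61), (array([238., 270., 255., 285.]), 0.6), (array([200., 269., 215., 287.]), 0.53)] (array([ 0.4419, -0.0256,  1.3782]), array([ 0.1132, -0.0217, -0.9934]))
side [(array([360., 158., 379., 189.]), 0.97), (array([324., 214., 348., 253.]), 0.85), (array([308., 238., 333., 283.]), 0.6), (array([327., 145., 347., 183.]), 0.58), (array([160., 210., 310., 297.]), 0.33)] (array([0.1407, 0.7827, 0.6617]), array([ 0.3866, -0.7584, -0.5248]))
```

View pics/both0.png

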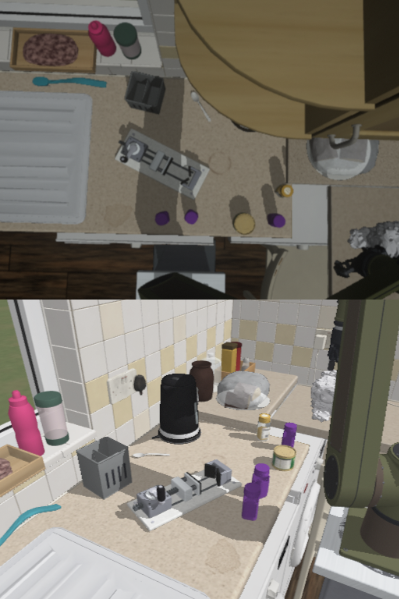

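Run:
```python
from h import *
a=cv2.imread("pics/t0.png");b=cv2.imread("pics/s0.png")
A=cv2.resize(a[160:260,140:290],(600,400),interpolation=cv2.INTER_CUBIC)
B=cv2.resize(a[220:300,310:390],(200,200),interpolation=cv2.INTER_CUBIC)
C=cv2.resize(b[135:215,310:390],(200,200),interpolation=cv2.INTER_CUBIC)
D=cv2.resize(b[205:305,160:310],(300,200),interpolation=cv2.INTER_CUBIC)
o=np.zeros((600,800,3),np.uint8);o[:400,:600]=A;o[:200,600:]=B;o[200:400,600:]=C;o[400:,:300]=D
cv2.imwrite("pics/crop1.png",o)
```

```text
(no output)
```

View pics/crop1.png

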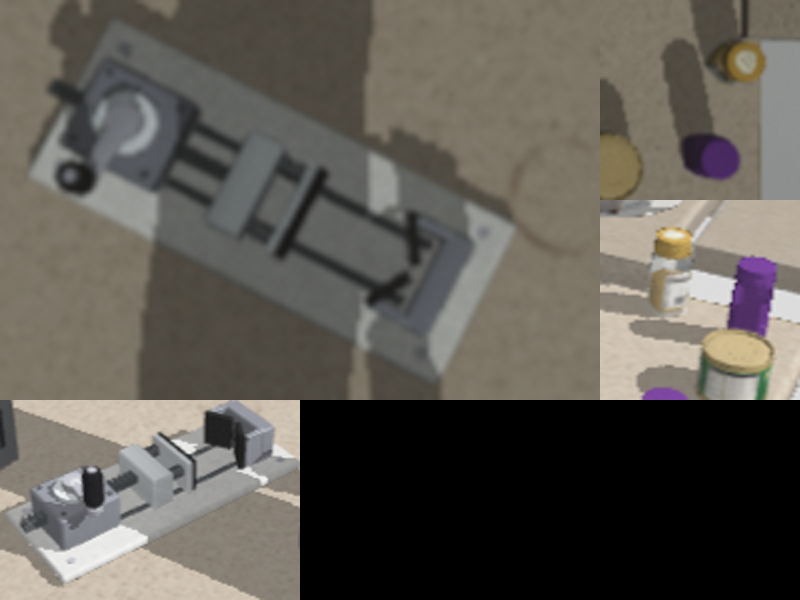

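The yellow-capped clear jar at top (246,357) / side (175,336) is the target. The purple ones at top (280,349), (276,246) and (279,210) are look-alikes. The crank arm already points roughly to clamp −y.

```bash
cat >> h.py <<'E'
np.set_printoptions(precision=4,suppress=True)
def clampfit(P): # P: corners order (-x,+y)?
    pass
E
python3 - <<'E'
from h import *
c=[(115,20),(515,228),(437,378),(32,178)]
P=np.array([at_z("top",(160+y/4-.4,140+x/4-.4),.016)[:2] for x,y in c]);print(P)
print([np.linalg.norm(P[i]-P[i-1]) for i in range(4)])
o=P.mean(0);u=(P[1]+P[2]-P[0]-P[3]);u/=np.linalg.norm(u);w=np.array([-u[1],u[0]])
print("o",o,"yaw",np.degrees(np.arctan2(u[1],u[0])))
ax=o-.11*u;print("axis",ax,"seat",o+.075*u)
k,e=tri(ray("top",(202,160)),ray("side",(250,202)));print("knob",k,e)
for kk in (k[:2],at_z("top",(160+177/4-.4,140+75/4-.4),.121)[:2]):
  d=kk-ax;print(kk,np.linalg.norm(d),"crank",-np.arctan2(d@w,d@u))
j,e=tri(ray("top",(246,357)),ray("side",(175,336)));print("jar",j,e)
print("cap",at_z("top",(220+60/2.5-.4,310+145/2.5-.4),.1), at_z("side",(135+237/2.5-200/2.5*1,310+72/2.5),.1))
print(r.read_state()["ee_pos"],r.read_state()["orientation"])
E
```

```text
[[ 0.6686  0.1996]
 [ 0.5272 -0.0928]
 [ 0.419  -0.0401]
 [ 0.5526  0.253 ]]
[np.float64(0.12767473987321906), np.float64(0.3247526056052098), np.float64(0.12038000457845305), np.float64(0.3220895522686121)]
o [0.5419 0.0799] yaw -115.15924260551789
axis [0.5886 0.1795] seat [0.51  0.012]
knob [0.5547 0.2058 0.0889] 0.003036264656580526
[0.5547 0.2058] 0.04291219661193798 crank 1.792620330389515
[0.5456 0.2034] 0.04921886154724375 crank 1.6390191854991776
jar [ 0.4505 -0.3492  0.016 ] 0.00013796290244178308
cap [ 0.4572 -0.3579  0.1   ] [ 0.4506 -0.3478  0.1   ]
[ 0.2592 -0.5132  0.2393] [[ 0.8926  0.4509  0.    ]
 [ 0.4509 -0.8926 -0.    ]
 [-0.      0.     -1.    ]]
```

```bash
python3 -m handwheel '[[3,-0.7,0,0,0,0],[6,-1.4,0,0,0,0],[9,-2.1,0,0,0,0],[12,-2.8,0,0,0,0],[15,-3.5,0,0,0,0],[18,-4.2,0,0,0,0],[21,-4.8,0,0,0,0],[24,-5.3,0,0,0,0]]' 8.5 40
python3 - <<'E'
from h import *
im=save("wrist","w1");cv2.imwrite("pics/w1b.png",im[:,:,::-1])
q0=models.place_of("wrist","spice_jar");b=models.boxes_of("wrist","spice_jar")
for q in q0: print(np.round(q["centre"]),round(q["confidence"],2),at_z("wrist",q["centre"],0))
for q in b: print(np.round(q["rect"]),round(q["confidence"],2))
s=r.read_state();print(s["ee_pos"],s["orientation"]); print(ray("wrist",(192,256)))
for z in (0,.1): print(proj("wrist",(.453,-.355,z)))
E
```

```text
time_s: 1.77
ee_pos: [0.4505, -0.3565, 0.2394]
orientation: [[0.893, 0.451, 0.0], [0.451, -0.893, -0.0], [0.0, 0.0, -1.0]]
contact_force: [0.2, -0.0, -0.4]
opening: 0.992
grasp_force: 0.0
[162. 252.] 0.68 [ 0.4548 -0.357   0.    ]
[224. 202.] 0.67 [ 0.3483 -0.3355  0.    ]
[131.  32.] 0.6 [ 0.3534 -0.0328 -0.    ]
[232. 147. 275. 203.] 0.92
[167. 208. 216. 275.] 0.85
[  0. 116.  39. 156.] 0.69
[ 0.4511 -0.3564  0.2393] [[ 0.8909  0.4543  0.0002]
 [ 0.4543 -0.8909 -0.    ]
 [ 0.0002  0.0002 -1.    ]]
(array([ 0.5126, -0.3254,  0.3746]), array([-0.2326, -0.1414, -0.9622]))
(np.float64(162.53642155540433), np.float64(249.42560412663863))
(np.float64(180.9590171974993), np.float64(249.23989818229188))
```

View pics/w1b.png

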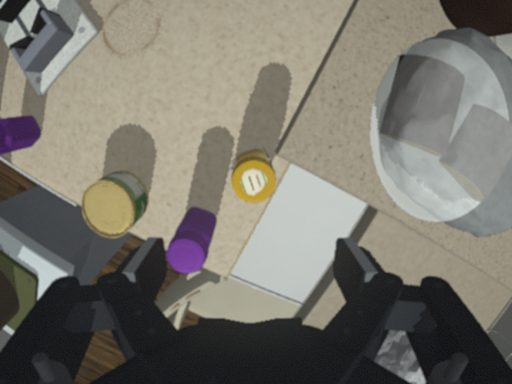

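The picture shows the yellow-capped jar at row 181, col 254, with its foot at (162,252). Nothing tall is near the fingers' line. Next I descend and grip high on the jar.

```bash
python3 -m handwheel '[[0.4,0.4,2.5,0,0,0],[0.4,0.4,5,0,0,0],[0.4,0.4,7.5,0,0,0],[0.4,0.4,10,0,0,0],[0.4,0.4,12.5,0,0,0],[0.4,0.4,15,0,0,0],[0.4,0.4,16,0,0,0],[0.4,0.4,16.8,0,0,0]]' 8.5 40
python3 -m handwheel '[[0,0,0,0,0,0],[0,0,0,0,0,0],[0,0,0,0,0,0],[0,0,0,0,0,0],[0,0,0,0,0,0],[0,0,0,0,0,0],[0,0,0,0,0,0],[0,0,0,0,0,0]]' 3 40
```

```text
time_s: 2.58
ee_pos: [0.4534, -0.3596, 0.0698]
orientation: [[0.893, 0.45, -0.002], [0.45, -0.893, 0.002], [-0.001, -0.003, -1.0]]
contact_force: [-0.5, -0.3, 0.6]
opening: 0.999
grasp_force: 0.0
time_s: 3.25
ee_pos: [0.4557, -0.3601, 0.0731]
orientation: [[0.892, 0.451, 0.002], [0.451, -0.892, -0.002], [0.001, 0.003, -1.0]]
contact_force: [-1.1, 1.5, 7.1]
opening: 0.517
grasp_force: 40.3
```

```bash
python3 -m handwheel '[[0,0,-1,0,0,0],[0,0,-3.5,0,0,0],[0,0,-6.5,0,0,0],[0,0,-9.5,0,0,0],[0,0,-12,0,0,0],[0,0,-13,0,0,0],[1,-1.5,-13,0,0,0],[2.6,-3.9,-13,0,0,0]]'
python3 -m handwheel '[[1.5,-2.3,0,0,0,0],[3.2,-4.8,0,0,0,0],[5,-7.5,0,0,0,0],[7,-10.5,0,0,0,0],[9,-13.5,0,0,0,0],[11,-16.5,0,0,0,0],[12.3,-18.4,0,0,0,0],[13,-19.5,0,0,0,0]]'
python3 - <<'E'
from h import *
im=save("wrist","w2")
for n,z in dict(clamp=0,fixed_jaw=0,pad_face=.039,seat=.016,knob=.1,spice_jar=0).items():
  for q in models.place_of("wrist",n)[:2]: print(n,np.round(q["centre"]),round(q["confidence"],2),at_z("wrist",q["centre"],z))
s=r.read_state();print(s["ee_pos"],s["orientation"],s["opening"],s["grasp_force"])
E
```

```text
time_s: 3.92
ee_pos: [0.4613, -0.3154, 0.2026]
orientation: [[0.894, 0.448, 0.003], [0.448, -0.894, -0.004], [0.001, 0.005, -1.0]]
contact_force: [1.1, 0.8, -1.6]
opening: 0.513
grasp_force: 41.2
time_s: 4.58
ee_pos: [0.4879, -0.0771, 0.2009]
orientation: [[0.891, 0.453, -0.001], [0.453, -0.891, 0.001], [-0.0, -0.002, -1.0]]
contact_force: [0.6, 0.1, -2.3]
opening: 0.516
grasp_force: 41.3
clamp [ 72. 149.] 0.56 [0.5397 0.0796 0.    ]
fixed_jaw [313. 287.] 0.34 [ 0.329 -0.22   0.   ]
pad_face [ 89. 155.] 0.83 [0.5284 0.0483 0.039 ]
seat [121. 183.] 0.68 [0.5084 0.0102 0.016 ]
knob [21. 19.] 0.95 [0.5453 0.2052 0.1   ]
spice_jar [213. 101.] 0.9 [0.352  0.0689 0.    ]
spice_jar [247. 168.] 0.69 [ 0.3519 -0.0318  0.    ]
[ 0.4885 -0.0812  0.2012] [[ 0.8931  0.4499 -0.0003]
 [ 0.4499 -0.8931 -0.0004]
 [-0.0004  0.0002 -1.    ]] 0.513323941806379 41.27929151058197
```

View pics/w2.png

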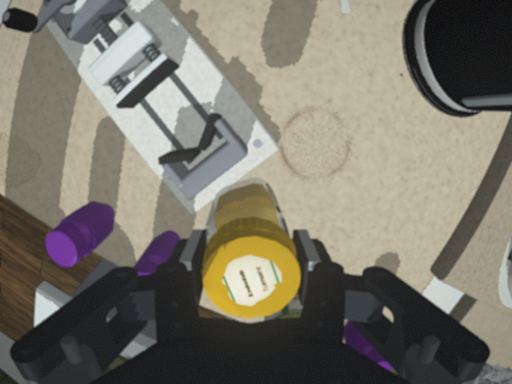

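Run:
```python
from h import *
a=at_z("wrist",(150,276),.016)[:2];b=at_z("wrist",(212,194),.016)[:2]
m=(a+b)/2;w=(a-b)/np.linalg.norm(a-b);u=np.array([w[1],-w[0]]);u=u if u[1]<0 else -u
print(a,b,np.linalg.norm(a-b),"yaw",np.degrees(np.arctan2(u[1],u[0])),"o",m-.165*u,"seat",m-.09*u)
print(np.arctan2(*( (np.array([.5405,.080])-m)[::-1]*-1))*57.3, np.linalg.norm(m-[.5405,.08]))
s=r.read_state();d=np.r_[.509,.0112,.09]-s["ee_pos"];print(100*np.array(s["orientation"]).T@d)
```

```text
[ 0.5244 -0.0952] [ 0.4187 -0.0443] 0.1173522447011063 yaw -115.73286091334222 o [0.5432 0.0789] seat [0.5107 0.0113]
-114.72383537503897 0.1648331794150347
[ 5.9908 -7.3382 11.1123]
```

```bash
python3 -m handwheel '[[1.5,-1.8,0,0,0,0],[3,-3.7,0,0,0,0],[4.5,-5.5,0,0,0,0],[5.7,-7,0,0,0,0],[6,-7.4,0,0,0,0],[6,-7.4,2,0,0,0],[6,-7.4,4,0,0,0],[6,-7.4,6,0,0,0]]'
python3 -m handwheel '[[0,0,1,0,0,0],[0,0,2,0,0,0],[0,0,3,0,0,0],[0,0,3.8,0,0,0],[0,0,4.2,0,0,0],[0,0,4.5,0,0,0],[0,0,4.7,0,0,0],[0,0,4.8,0,0,0]]'
python3 - <<'E'
from h import *
w=save("wrist","w3");s=save("side","s3")
cv2.imwrite("pics/c3.png",np.hstack([w[:300,:],cv2.resize(s[200:300,160:256],(288,300))])[:,:,::-1])
s=r.read_state();print(s["ee_pos"],s["contact_force"])
E
```

```text
time_s: 5.6
ee_pos: [0.5094, 0.0117, 0.1411]
orientation: [[0.893, 0.45, 0.002], [0.45, -0.893, -0.001], [0.001, 0.001, -1.0]]
contact_force: [-0.7, 0.2, -1.3]
opening: 0.518
grasp_force: 41.3
time_s: 6.27
ee_pos: [0.5092, 0.0128, 0.0935]
orientation: [[0.893, 0.451, 0.001], [0.451, -0.893, -0.0], [0.001, 0.0, -1.0]]
contact_force: [-0.3, 0.2, -0.8]
opening: 0.517
grasp_force: 41.3
[0.5091 0.0129 0.0936] [ 0.8657  0.4522 -1.5701]
```

View pics/c3.png

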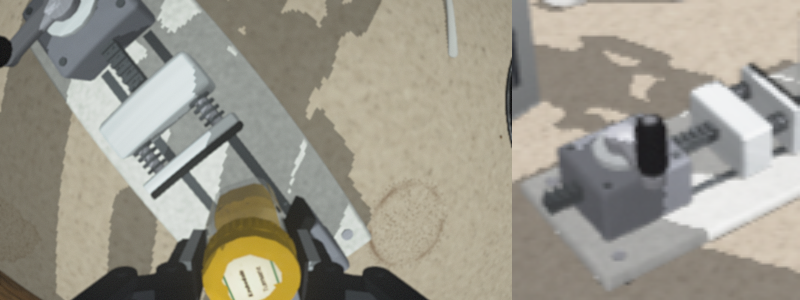

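The jar is over the bed in front of the pad. It is still hanging by about 5 mm, so I lower until it touches.

```bash
python3 -m handwheel '[[0,0,0.1,0,0,0],[0,0,0.2,0,0,0],[0,0,0.3,0,0,0],[0,0,0.35,0,0,0],[0,0,0.4,0,0,0],[0,0,0.45,0,0,0],[0,0,0.5,0,0,0],[0,0,0.5,0,0,0]]'
```

```text
time_s: 7.03
ee_pos: [0.5092, 0.013, 0.0892]
orientation: [[0.893, 0.451, 0.001], [0.451, -0.893, 0.0], [0.001, 0.0, -1.0]]
contact_force: [-2.2, 0.5, 4.9]
opening: 0.509
grasp_force: 41.9
```

```bash
python3 -m handwheel '[[0,0,0,0,0,0],[0,0,0,0,0,0],[0,0,0,0,0,0],[0,0,0,0,0,0],[0,0,0,0,0,0],[0,0,0,0,0,0],[0,0,0,0,0,0],[0,0,0,0,0,0]]' 8.5
python3 -m handwheel '[[0,0,-1.5,0,0,0],[0,0,-4,0,0,0],[0,0,-7,0,0,0],[0,0,-10,0,0,0],[0,0,-12,0,0,0],[-2,0,-13,0,0,0],[-4,0,-13,0,0,0],[-5,0,-13,0,0,0]]'
python3 - <<'E'
from h import *
w=save("wrist","w4");s=save("side","s4");t=save("top","t4")
o=np.zeros((600,800,3),np.uint8);o[:384,:512]=w;o[:300,512:]=cv2.resize(s[200:300,160:256],(288,300));o[384:,:324]=cv2.resize(t[172:244,155:263],(324,216));cv2.imwrite("pics/c4.png",o[:,:,::-1])
for n,z in dict(pad_face=.039,seat=.016,knob=.1,spice_jar=.016).items():
 for c in ("wrist","top","side"):
  for q in models.place_of(c,n)[:4]: print(n,c,np.round(q["centre"]),round(q["confidence"],2),at_z(c,q["centre"],z))
s=r.read_state();print(s["ee_pos"],s["orientation"])
E
```

```text
time_s: 7.7
ee_pos: [0.5088, 0.0128, 0.0882]
orientation: [[0.893, 0.451, -0.0], [0.451, -0.893, 0.0], [-0.0, -0.0, -1.0]]
contact_force: [1.1, -0.1, 0.3]
opening: 1.0
grasp_force: 0.0
time_s: 8.37
ee_pos: [0.4627, -0.0102, 0.2191]
orientation: [[0.893, 0.451, 0.0], [0.451, -0.893, -0.0], [0.0, 0.001, -1.0]]
contact_force: [-0.8, -0.8, 0.0]
opening: 0.994
grasp_force: 0.0
pad_face wrist [ 93. 220.] 0.77 [0.529 0.057 0.039]
pad_face top [210. 213.] 0.61 [0.5412 0.0639 0.039 ]
pad_face side [235. 247.] 0.95 [0.5313 0.06   0.039 ]
seat side [238. 263.] 0.91 [0.5065 0.0276 0.016 ]
knob wrist [15. 83.] 0.91 [0.5464 0.2088 0.1   ]
knob top [208. 160.] 0.6 [0.5374 0.2031 0.1   ]
knob side [245. 207.] 0.64 [0.5489 0.1992 0.1   ]
spice_jar wrist [248. 226.] 0.77 [ 0.3616 -0.0281  0.016 ]
spice_jar wrist [220. 155.] 0.75 [0.3546 0.0688 0.016 ]
spice_jar wrist [127. 249.] 0.7 [0.5087 0.0135 0.016 ]
spice_jar wrist [317. 391.] 0.62 [ 0.3575 -0.3148  0.016 ]
spice_jar top [282. 348.] 0.9 [ 0.3492 -0.3238  0.016 ]
spice_jar top [276. 213.] 0.78 [0.3552 0.0597 0.016 ]
spice_jar top [276. 248.] 0.69 [ 0.358  -0.0384  0.016 ]
spice_jar side [251. 327.] 0.91 [0.3539 0.0006 0.016 ]
spice_jar side [278. 320.] 0.84 [0.3369 0.0952 0.016 ]
spice_jar side [233. 264.] 0.75 [0.5115 0.0079 0.016 ]
spice_jar side [194. 364.] 0.58 [ 0.3461 -0.2829  0.016 ]
[ 0.4643 -0.0097  0.2182] [[ 0.8925  0.451  -0.0002]
 [ 0.451  -0.8925  0.    ]
 [-0.0001 -0.0001 -1.    ]]
```

View pics/c4.png

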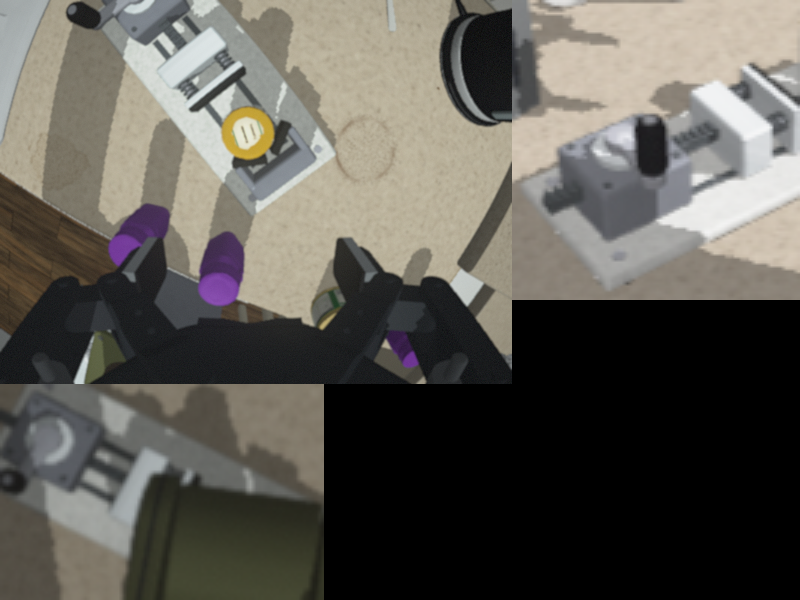

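The jar stands upright in front of the V (cap at wrist (132,248)), with a clear gap to the pad. Next I hover over the knob.

```bash
python3 -m handwheel '[[2.2,-2,0,0,0,0],[4.4,-4,0,0,0,0],[6.6,-6,0,0,0,0],[8.8,-8,0,0,0,0],[11,-10,0,0,0,0],[13.2,-12,0,0,0,0],[15.3,-14,0,0,0,0],[17,-15.5,0,0,0,0]]'
python3 - <<'E'
from h import *
w=save("wrist","w5");cv2.imwrite("pics/c5.png",cv2.resize(w[:,90:420],None,fx=1.5,fy=1.5)[:,:,::-1])
for n,z in dict(pad_face=.039,knob=.1,clamp=0).items():
  for q in models.place_of("wrist",n)[:4]: print(n,np.round(q["centre"],1),round(q["confidence"],2),at_z("wrist",q["centre"],z))
for q in models.boxes_of("wrist","knob")[:4]: print(np.round(q["rect"],1),q["confidence"])
s=r.read_state();print(s["ee_pos"])
E
```

```text
time_s: 9.78
ee_pos: [0.5467, 0.2076, 0.2182]
orientation: [[0.892, 0.452, 0.0], [0.452, -0.892, 0.001], [0.001, -0.0, -1.0]]
contact_force: [0.6, -0.3, -0.3]
opening: 0.997
grasp_force: 0.0
pad_face [243.7 353.4] 0.78 [0.5293 0.0576 0.039 ]
knob [195.  245.9] 0.88 [0.5402 0.2073 0.1   ]
clamp [214.6 332.4] 0.73 [0.5395 0.082  0.    ]
[235.6 144.2 305.9 205.8] 0.7
[0.5455 0.2048 0.218 ]
```

View pics/c5.png

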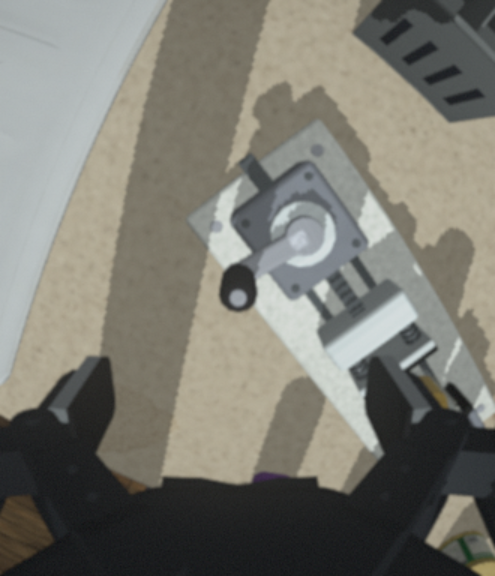

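Run:
```python
from h import *
f=lambda x,y,z:at_z("wrist",(y/1.5,90+x/1.5),z)[:2]
k=f(238,298,.121);print("knob",k, f(239,288,.100));h=f(300,238,.078);print("hub",h,f(303,231,.06))
a,b=f(322,120,.016),f(190,217,.016);print("corners",a,b,np.linalg.norm(a-b),(a+b)/2)
g=np.array([f(311,163,.06),f(367,240,.06),f(294,299,.06),f(232,214,.06)]);print("gearbox",g.mean(0),g)
ax=np.array([.5883,.1792]);print("R",np.linalg.norm(k-ax),np.linalg.norm(k-h))
```

```text
knob [0.543  0.2044] [0.5429 0.2038]
hub [0.5837 0.1816] [0.5873 0.1785]
corners [0.6666 0.1967] [0.5549 0.2518] 0.1245495755467485 [0.6107 0.2243]
gearbox [0.5878 0.1795] [[0.6299 0.1951]
 [0.6027 0.1361]
 [0.5429 0.1612]
 [0.5759 0.2257]]
R 0.0518676878316037 0.04672490177869738
```

```bash
python3 -m handwheel '[[-0.3,0,2,0,0,0],[-0.3,0,4,0,0,0],[-0.3,0,6,0,0,0],[-0.3,0,8,0,0,0],[-0.3,0,10,0,0,0],[-0.3,0,11.5,0,0,0],[-0.3,0,12.3,0,0,0],[-0.3,0,12.6,0,0,0]]' 6
python3 -m handwheel '[[0,0,0,0,0,0],[0,0,0,0,0,0],[0,0,0,0,0,0],[0,0,0,0,0,0],[0,0,0,0,0,0],[0,0,0,0,0,0],[0,0,0,0,0,0],[0,0,0,0,0,0]]' 1 40
python3 - <<'E'
from h import *
s=r.read_state();print(s["ee_pos"],s["opening"],s["grasp_force"],s["contact_force"])
for k in range(6):
  b0=123.9-72*k; R=5
  print([[round(R*(np.cos(np.radians(b0-9*i))-np.cos(np.radians(b0))),1),round(-R*(np.sin(np.radians(b0-9*i))-np.sin(np.radians(b0))),1)] for i in range(1,9)])
E
```

```text
time_s: 10.7
ee_pos: [0.5421, 0.2025, 0.091]
orientation: [[0.893, 0.45, -0.003], [0.45, -0.893, -0.001], [-0.003, -0.0, -1.0]]
contact_force: [0.0, 0.4, -0.8]
opening: 0.702
grasp_force: 0.0
time_s: 11.37
ee_pos: [0.5437, 0.2049, 0.0938]
orientation: [[0.893, 0.451, 0.002], [0.451, -0.893, 0.002], [0.002, -0.001, -1.0]]
contact_force: [-2.4, 3.7, 6.2]
opening: 0.242
grasp_force: 39.4
[0.5437 0.2049 0.0938] 0.24229203037457253 39.433782503474504 [-2.3809  3.6805  6.2369]
[[np.float64(0.7), np.float64(-0.4)], [np.float64(1.4), np.float64(-0.7)], [np.float64(2.2), np.float64(-0.8)], [np.float64(3.0), np.float64(-0.8)], [np.float64(3.8), np.float64(-0.8)], [np.float64(4.5), np.float64(-0.5)], [np.float64(5.2), np.float64(-0.2)], [np.float64(5.9), np.float64(0.2)]]
[[np.float64(0.6), np.float64(0.5)], [np.float64(1.1), np.float64(1.1)], [np.float64(1.5), np.float64(1.8)], [np.float64(1.7), np.float64(2.6)], [np.float64(1.9), np.float64(3.3)], [np.float64(1.9), np.float64(4.1)], [np.float64(1.8), np.float64(4.9)], [np.float64(1.6), np.float64(5.7)]]
[[np.float64(-0.3), np.float64(0.7)], [
[... 458 characters left out ...]
64(-4.0), np.float64(-2.2)], [np.float64(-4.4), np.float64(-2.9)], [np.float64(-4.6), np.float64(-3.6)]]
[[np.float64(-0.2), np.float64(-0.8)], [np.float64(-0.2), np.float64(-1.6)], [np.float64(-0.1), np.float64(-2.3)], [np.float64(0.1), np.float64(-3.1)], [np.float64(0.4), np.float64(-3.8)], [np.float64(0.9), np.float64(-4.5)], [np.float64(1.4), np.float64(-5.0)], [np.float64(2.0), np.float64(-5.5)]]
[[np.float64(0.7), np.float64(-0.4)], [np.float64(1.4), np.float64(-0.7)], [np.float64(2.2), np.float64(-0.8)], [np.float64(3.0), np.float64(-0.8)], [np.float64(3.8), np.float64(-0.8)], [np.float64(4.5), np.float64(-0.5)], [np.float64(5.2), np.float64(-0.2)], [np.float64(5.9), np.float64(0.2)]]
```

Knob gripped (opening about 21 mm). I crank the first fifth of a turn and check the forces.

```bash
python3 -m handwheel '[[0.7,-0.4,0,0,0,0],[1.4,-0.7,0,0,0,0],[2.2,-0.8,0,0,0,0],[3,-0.8,0,0,0,0],[3.8,-0.75,0,0,0,0],[4.5,-0.5,0,0,0,0],[5.2,-0.2,0,0,0,0],[5.9,0.2,0,0,0,0]]'
```

```text
time_s: 12.03
ee_pos: [0.597, 0.2313, 0.0939]
orientation: [[0.892, 0.451, 0.001], [0.451, -0.892, 0.004], [0.002, -0.003, -1.0]]
contact_force: [-2.4, 5.0, 5.7]
opening: 0.241
grasp_force: 39.3
```

```bash
python3 -m handwheel '[[0.6,0.5,0,0,0,0],[1.1,1.1,0,0,0,0],[1.5,1.8,0,0,0,0],[1.7,2.6,0,0,0,0],[1.9,3.3,0,0,0,0],[1.9,4.1,0,0,0,0],[1.8,4.9,0,0,0,0],[1.6,5.7,0,0,0,0]]'
python3 -m handwheel '[[-0.3,0.7,0,0,0,0],[-0.8,1.4,0,0,0,0],[-1.3,1.9,0,0,0,0],[-1.9,2.4,0,0,0,0],[-2.6,2.8,0,0,0,0],[-3.3,3.1,0,0,0,0],[-4.1,3.2,0,0,0,0],[-4.9,3.3,0,0,0,0]]'
```

```text
time_s: 12.7
ee_pos: [0.6381, 0.1856, 0.0938]
orientation: [[0.892, 0.451, 0.002], [0.451, -0.892, 0.002], [0.003, -0.0, -1.0]]
contact_force: [-3.4, 3.0, 7.8]
opening: 0.243
grasp_force: 39.6
time_s: 13.37
ee_pos: [0.6087, 0.136, 0.0938]
orientation: [[0.893, 0.45, 0.002], [0.45, -0.893, 0.005], [0.004, -0.003, -1.0]]
contact_force: [-2.0, 13.2, 5.8]
opening: 0.243
grasp_force: 39.5
```

```bash
python3 -m handwheel '[[-0.8,-0.1,0,0,0,0],[-1.5,-0.3,0,0,0,0],[-2.2,-0.6,0,0,0,0],[-2.9,-1.1,0,0,0,0],[-3.5,-1.6,0,0,0,0],[-4,-2.2,0,0,0,0],[-4.4,-2.9,0,0,0,0],[-4.6,-3.6,0,0,0,0]]'
```

```text
time_s: 14.03
ee_pos: [0.5547, 0.145, 0.0939]
orientation: [[0.892, 0.451, 0.009], [0.451, -0.892, 0.0], [0.008, 0.004, -1.0]]
contact_force: [4.9, -0.8, 2.1]
opening: 0.239
grasp_force: 39.5
```

Run:
```python
from h import *
w=save("wrist","w6");s=save("side","s6")
o=np.zeros((600,800,3),np.uint8);o[:384,:512]=w;o[384:584,:300]=cv2.resize(s[205:305,160:310],(300,200));o[:300,512:]=cv2.resize(w[150:350,320:512],(288,300));cv2.imwrite("pics/c6.png",o[:,:,::-1])
```

```text
(no output)
```

View pics/c6.png

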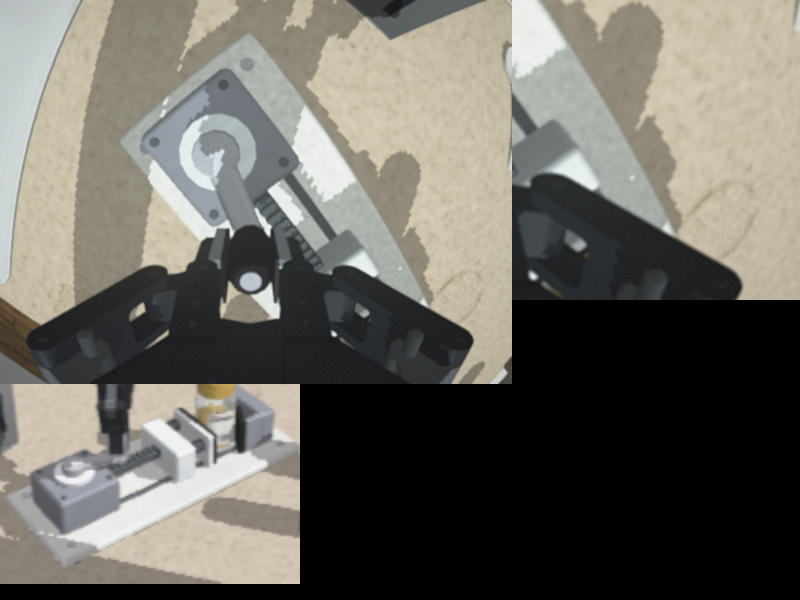

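The side view (bottom left) shows the jar upright, with the pad against it and the V behind. Knob is at wrist (280,250). I do the remaining ~126°.

```bash
python3 -m handwheel '[[-0.2,-0.8,0,0,0,0],[-0.2,-1.6,0,0,0,0],[-0.1,-2.3,0,0,0,0],[0.1,-3.1,0,0,0,0],[0.4,-3.8,0,0,0,0],[0.9,-4.5,0,0,0,0],[1.4,-5,0,0,0,0],[2,-5.5,0,0,0,0]]'
python3 -m handwheel '[[0.7,-0.4,0,0,0,0],[1.4,-0.7,0,0,0,0],[2.2,-0.8,0,0,0,0],[3,-0.8,0,0,0,0],[3.8,-0.8,0,0,0,0],[4.5,-0.5,0,0,0,0],[4.5,-0.5,0,0,0,0],[4.5,-0.5,0,0,0,0]]'
python3 - <<'E'
from h import *
w=save("wrist","w7");s=save("side","s7")
o=np.zeros((600,800,3),np.uint8);o[:384,:512]=w;o[384:584,:300]=cv2.resize(s[205:305,160:310],(300,200));o[384:600,340:664]=cv2.resize(s[210:270,215:305],(324,216));cv2.imwrite("pics/c7.png",o[:,:,::-1])
p=np.array(r.read_state()["ee_pos"][:2])-[.588,.179];a=np.degrees(np.arctan2(p[1],p[0]));c=np.radians((-115.2-a)%360+360);print(a,c,17+6.37*c-63)
E
```

```text
time_s: 14.8
ee_pos: [0.542, 0.2012, 0.0937]
orientation: [[0.892, 0.451, -0.003], [0.451, -0.892, -0.003], [-0.004, 0.001, -1.0]]
contact_force: [-6.2, -3.2, 15.2]
opening: 0.242
grasp_force: 40.9
time_s: 15.47
ee_pos: [0.5814, 0.2313, 0.0938]
orientation: [[0.893, 0.45, -0.0], [0.45, -0.893, 0.006], [0.003, -0.005, -1.0]]
contact_force: [-3.9, 11.7, 9.0]
opening: 0.241
grasp_force: 40.4
97.2216316893794 8.858913738920778 10.431280516925355
```

View pics/c7.png

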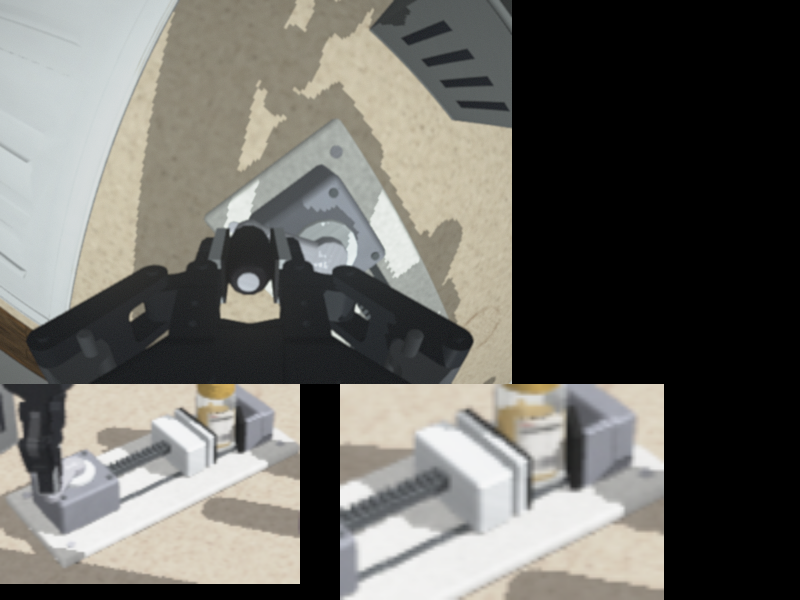

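The pad gap in the side view has shrunk to roughly half and the jar is upright. I release, rise and check from above.

```bash
python3 -m handwheel '[[0,0,0,0,0,0],[0,0,0,0,0,0],[0,0,0,0,0,0],[0,0,0,0,0,0],[0,0,0,0,0,0],[0,0,0,0,0,0],[0,0,0,0,0,0],[0,0,0,0,0,0]]' 6
python3 -m handwheel '[[0,0,-2,0,0,0],[0,0,-5,0,0,0],[0,0,-8,0,0,0],[0,0,-11,0,0,0],[0,0,-13,0,0,0],[-3,1,-14,0,0,0],[-6,3,-14,0,0,0],[-9,5,-14,0,0,0]]'
python3 -m handwheel '[[-2,2,0,0,0,0],[-4,4,0,0,0,0],[-5.5,5.5,0,0,0,0],[-7,7,0,0,0,0],[-8.5,8.5,0,0,0,0],[-9.5,9.5,0,0,0,0],[-10,10,0,0,0,0],[-10,10,0,0,0,0]]'
python3 - <<'E'
from h import *
w=save("wrist","w8");s=save("side","s8")
o=np.zeros((600,800,3),np.uint8);o[:384,:512]=w;o[384:600,340:664]=cv2.resize(s[200:260,215:305],(324,216));o[:300,512:]=cv2.resize(w[0:200,100:292],(288,300));cv2.imwrite("pics/c8.png",o[:,:,::-1])
for n,z in dict(pad_face=.039,knob=.1,spice_jar=.016).items():
  for q in models.place_of("wrist",n)[:4]: print(n,np.round(q["centre"],1),round(q["confidence"],2),at_z("wrist",q["centre"],z))
E
```

```text
time_s: 16.23
ee_pos: [0.5818, 0.2276, 0.0922]
orientation: [[0.893, 0.451, -0.0], [0.451, -0.893, -0.0], [-0.0, 0.0, -1.0]]
contact_force: [-0.1, 0.5, 0.5]
opening: 0.706
grasp_force: 0.0
time_s: 16.9
ee_pos: [0.5239, 0.1424, 0.2334]
orientation: [[0.892, 0.453, 0.003], [0.453, -0.892, 0.0], [0.002, 0.001, -1.0]]
contact_force: [-0.8, -0.0, 0.3]
opening: 0.701
grasp_force: 0.0
time_s: 17.57
ee_pos: [0.4793, 0.0071, 0.2324]
orientation: [[0.893, 0.449, -0.0], [0.449, -0.893, -0.0], [-0.0, 0.0, -1.0]]
contact_force: [-0.2, 0.8, 0.2]
opening: 0.7
grasp_force: 0.0
pad_face [137.2 244.4] 0.88 [0.5124 0.0317 0.039 ]
spice_jar [ 93.9 216.5] 0.72 [0.5418 0.0837 0.016 ]
spice_jar [146.5 258.7] 0.71 [0.508  0.0112 0.016 ]
spice_jar [260.1 230.6] 0.63 [ 0.3569 -0.0246  0.016 ]
spice_jar [227.6 165.7] 0.57 [0.3598 0.072  0.016 ]
```

View pics/c8.png

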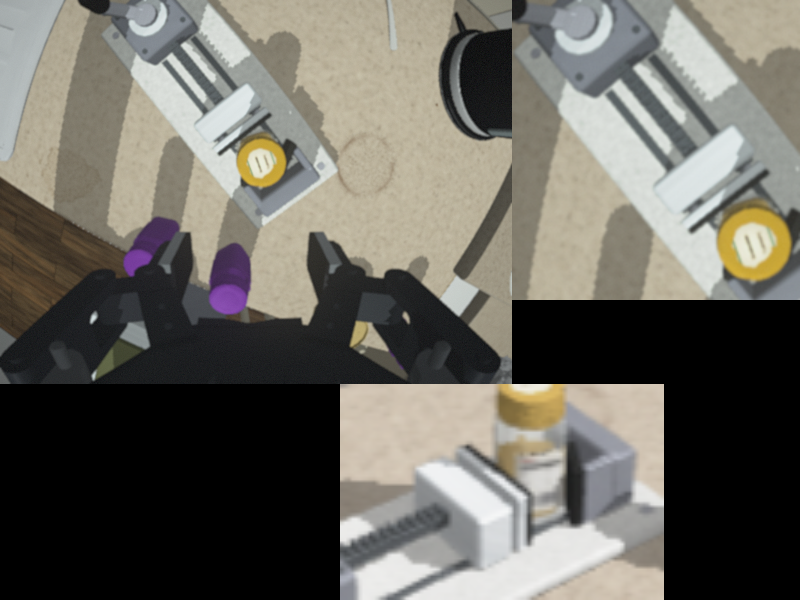

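Run:
```python
from h import *
im=cv2.imread("pics/w8.png",0);u=np.array([-.4258,-.9048]);w=np.array([.9048,-.4258]);o=np.array([.5415,.0797])
X=np.arange(-.02,.085,.0015)
rows=[]
for y in np.arange(-.036,.037,.002):
    pts=np.array([proj("wrist",np.r_[o+u*x+w*y,.058]) for x in X],np.float32)
    rows.append(cv2.remap(im,pts[None,:,1],pts[None,:,0],cv2.INTER_LINEAR)[0])
R=np.array(rows);print(proj("wrist",(.541,.08,.058)))
cv2.imwrite("pics/rect.png",cv2.resize(R,(70*10,37*13),interpolation=cv2.INTER_CUBIC))
```

```text
(np.float64(93.97203267659077), np.float64(214.85937786373657))
```

View pics/rect.png

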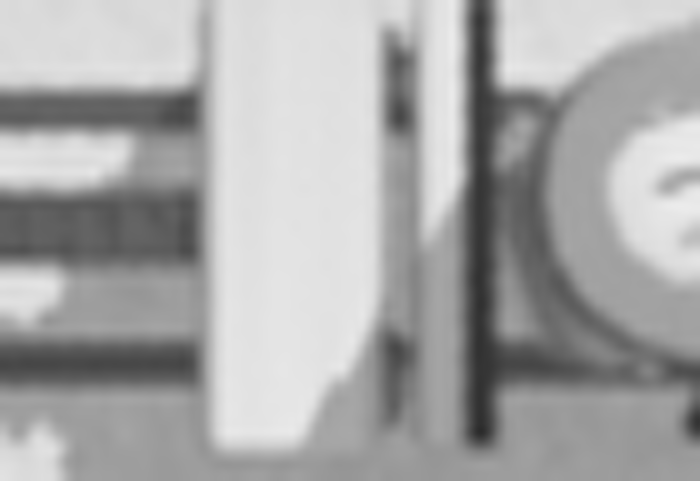

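Rectified top view: carriage at cols 212–382, gap 382–420, pad plate to 495, at 0.15 mm per px. The gap looks smaller than planned, so I check the scale against the bed corners and the jaw numerically.

Run:
```python
from h import *
u=np.array([-.4258,-.9048]);w=np.array([.9048,-.4258]);o=np.array([.5415,.0797])
def cl(col,row,z):
    p=at_z("wrist",(row,col),z)[:2]-o;return np.round(1000*np.array([p@u,p@w]),1)
print("cam",1000*(ray("wrist",(0,0))[0][:2]-o)@np.c_[u,w],ray("wrist",(0,0))[0])
print("bed end",cl(337,174,.016),cl(262,224,.016),"hub",cl(100+(592-512)/1.5,15/1.5,.07))
print("cap",cl(262,161,.116),"foot",cl(258.7,146.5,.016))
print("gearbox front corners",cl(100+(660-512)/1.5,42/1.5,.06),cl(100+(598-512)/1.5,95/1.5,.06))
print("V jaw top far corners",cl(319,183,.061),cl(266,213,.061))
print("hole",cl(320,167,.016))
# profile across carriage/gap along clamp x at several y, both shots
im=cv2.imread("pics/w8.png",0)
X=np.arange(.03,.06,.001)
for y in (-.02,-.004,.006,.02):
  P=np.array([proj("wrist",np.r_[o+u*x+w*y,.058]) for x in X],np.float32)
  print(y,cv2.remap(im,P[None,:,1],P[None,:,0],cv2.INTER_LINEAR)[0])
```

```text
cam [35.9946 17.2279] [0.5418 0.0398 0.3676]
bed end [162.3  55.9] [156.9 -57.8] hub [-113.3    7. ]
cap [76.5 -1.3] foot [76.2 -1.1]
gearbox front corners [-66.9  30.2] [-65.9 -26.6]
V jaw top far corners [142.   29.1] [133.8 -36.9]
hole [141.8  43.4]
-0.02 [223 224 224 225 223 217 189 141  94  81  86 113 157 200 219 224 226 226
 207 152  91  65  64  73  86  98 112 126 122 114]
-0.004 [225 225 226 227 225 220 203 177 159 156 150 145 163 198 218 213 193 173
 146 108  74  56  60  73  94 106 100  96  93  91]
0.006 [225 226 227 226 225 221 203 174 158 152 146 136 135 149 162 163 162 158
 140 103  68  55  61  85 119 141 142 129 113 103]
0.02 [225 218 192 171 157 148 132 108  89  89 104 116 130 149 160 162 162 160
 142 108  72  54  53  57  65  74  75  77  77  76]
```

Run:
```python
from h import *
u=np.array([-.4258,-.9048]);w=np.array([.9048,-.4258]);o=np.array([.5415,.0797])
s=r.read_state();print(s["ee_pos"])
for n,e in (("w4",[.4643,-.0097,.2182]),("w8",s["ee_pos"])):
  sh=np.array(s["ee_pos"])-e; im=cv2.imread(f"pics/{n}.png",0); X=np.arange(-.03,.085,.0005)
  for y in (-.025,-.02,-.01,0,.01,.02):
    P=np.array([proj("wrist",np.r_[o+u*x+w*y,.058]+sh) for x in X],np.float32)
    v=cv2.remap(im,P[None,:,1],P[None,:,0],cv2.INTER_LINEAR)[0].astype(float)
    g=np.gradient(cv2.GaussianBlur(v[None],(5,1),1)[0]);i=[k for k in range(2,len(g)-2) if abs(g[k])==abs(g[k-2:k+3]).max() and abs(g[k])>5]
    print(n,y,[(round(1000*X[k],1),int(g[k])) for k in i])
```

```text
[0.4802 0.009  0.2323]
w4 -0.025 [(np.float64(-7.0), -18), (np.float64(1.0), 7), (np.float64(3.5), -5), (np.float64(6.0), 9), (np.float64(8.5), -13), (np.float64(12.0), 22), (np.float64(19.5), -29), (np.float64(27.5), 27), (np.float64(58.0), -7)]Traceback (most recent call last):
  File "<stdin>", line 7, in <module>
  File "h.py", line 13, in proj
    p=camera_params(cam);K=np.array(p["camera_matrix"]);T=np.array(p["camera_from_world"])
ValueError: time passes only in moves, steps and waits
```

The measured gap is about 5.4 mm, so the pad is pressed about 14.6 mm. That is in range but deeper than "about halfway". I regrip the knob and back off about 36° (4 mm).

```bash
python3 -m handwheel '[[2.5,-2,0,0,0,0],[5,-4,0,0,0,0],[7.5,-6,0,0,0,0],[10,-8,0,0,0,0],[12.5,-10,0,0,0,0],[15,-12,0,0,0,0],[17.3,-13.7,0,0,0,0],[19,-15,0,0,0,0]]' 6
python3 -m handwheel '[[0,0,1,0,0,0],[0,0,3.5,0,0,0],[0,0,6,0,0,0],[0,0,8.5,0,0,0],[0,0,11,0,0,0],[0,0,12.5,0,0,0],[0,0,13.5,0,0,0],[0,0,14,0,0,0]]'
python3 -m handwheel '[[0,0,0,0,0,0],[0,0,0,0,0,0],[0,0,0,0,0,0],[0,0,0,0,0,0],[0,0,0,0,0,0],[0,0,0,0,0,0],[0,0,0,0,0,0],[0,0,0,0,0,0]]' 1 40
```

```text
time_s: 18.48
ee_pos: [0.5826, 0.2315, 0.2319]
orientation: [[0.891, 0.453, 0.0], [0.453, -0.891, 0.001], [0.001, -0.001, -1.0]]
contact_force: [0.3, -0.5, 0.6]
opening: 0.701
grasp_force: 0.0
time_s: 19.15
ee_pos: [0.5804, 0.2277, 0.0902]
orientation: [[0.892, 0.451, -0.003], [0.451, -0.892, -0.001], [-0.003, -0.0, -1.0]]
contact_force: [0.0, 0.2, -0.1]
opening: 0.702
grasp_force: 0.0
time_s: 19.82
ee_pos: [0.5817, 0.2309, 0.094]
orientation: [[0.893, 0.45, 0.001], [0.45, -0.893, 0.005], [0.004, -0.004, -1.0]]
contact_force: [-3.9, 7.6, 0.1]
opening: 0.242
grasp_force: 39.2
```

```bash
python3 -m handwheel '[[-0.4,-0.1,0,0,0,0],[-0.8,-0.2,0,0,0,0],[-1.2,-0.27,0,0,0,0],[-1.55,-0.3,0,0,0,0],[-1.9,-0.3,0,0,0,0],[-2.3,-0.27,0,0,0,0],[-2.7,-0.2,0,0,0,0],[-3.1,-0.1,0,0,0,0]]'
python3 -m handwheel '[[0,0,0,0,0,0],[0,0,0,0,0,0],[0,0,0,0,0,0],[0,0,0,0,0,0],[0,0,0,0,0,0],[0,0,0,0,0,0],[0,0,0,0,0,0],[0,0,0,0,0,0]]' 6
python3 -m handwheel '[[0,0,-2,0,0,0],[0,0,-5,0,0,0],[0,0,-8,0,0,0],[0,0,-11,0,0,0],[0,0,-13,0,0,0],[-2,1,-14,0,0,0],[-4,3,-14,0,0,0],[-6,5,-14,0,0,0]]'
python3 -m handwheel '[[-2,2,0,0,0,0],[-4,4,0,0,0,0],[-5.5,5.5,0,0,0,0],[-7,7,0,0,0,0],[-8.5,8.5,0,0,0,0],[-9.5,9.5,0,0,0,0],[-10,10,0,0,0,0],[-10,10,0,0,0,0]]'
python3 - <<'E'
from h import *
p=camera_params("wrist");import h;h.camera_params=lambda c:p
im=cv2.cvtColor(save("wrist","w9"),cv2.COLOR_RGB2GRAY)
u=np.array([-.4258,-.9048]);w=np.array([.9048,-.4258]);o=np.array([.5415,.0797])
for y in (-.025,-.02,-.01,0,.01,.02):
    X=np.arange(.0,.085,.0005)
    P=np.array([proj("wrist",np.r_[o+u*x+w*y,.058]) for x in X],np.float32)
    v=cv2.remap(im,P[None,:,1],P[None,:,0],cv2.INTER_LINEAR)[0].astype(float)
    g=np.gradient(cv2.GaussianBlur(v[None],(5,1),1)[0]);i=[k for k in range(2,len(g)-2) if abs(g[k])==abs(g[k-2:k+3]).max() and abs(g[k])>4]
    print(y,[(float(round(1000*X[k],1)),int(g[k])) for k in i])
for q in models.place_of("wrist","spice_jar")[:3]: print(np.round(q["centre"]),q["confidence"],1000*(at_z("wrist",q["centre"],.016)[:2]-o)@np.c_[u,w])
E
```

```text
time_s: 20.48
ee_pos: [0.5528, 0.2177, 0.094]
orientation: [[0.893, 0.45, 0.0], [0.45, -0.893, 0.005], [0.002, -0.004, -1.0]]
contact_force: [-4.6, 7.5, 2.3]
opening: 0.243
grasp_force: 39.9
time_s: 21.15
ee_pos: [0.5537, 0.2146, 0.0922]
orientation: [[0.893, 0.451, -0.0], [0.451, -0.893, -0.0], [-0.0, 0.0, -1.0]]
contact_force: [0.1, -0.0, -0.8]
opening: 0.705
grasp_force: 0.0
time_s: 21.82
ee_pos: [0.5228, 0.1429, 0.2335]
orientation: [[0.892, 0.453, 0.003], [0.453, -0.892, 0.0], [0.002, 0.001, -1.0]]
contact_force: [0.1, -0.0, -0.1]
opening: 0.705
grasp_force: 0.0
time_s: 22.48
ee_pos: [0.478, 0.0076, 0.2323]
orientation: [[0.893, 0.449, -0.0], [0.449, -0.893, -0.0], [-0.0, 0.0, -1.0]]
contact_force: [0.6, 0.5, 0.1]
opening: 0.7
grasp_force: 0.0
-0.025 [(6.0, -12), (9.5, 12), (34.5, -17), (39.0, -9), (44.5, 17), (51.5, -29), (55.5, 26), (68.0, -10)]
-0.02 [(8.0, 17), (35.0, -23), (44.0, 21), (51.5, -29), (57.0, 6), (66.5, 9)]
-0.01 [(9.0, 12), (34.5, -12), (45.0, 15), (51.5, -29), (55.5, 10), (63.5, 13), (73.0, 10), (82.5, -6)]
0 [(8.0, 17), (34.5, -13), (44.5, 10), (47.0, -5), (51.5, -17), (55.5, 13), (58.5, -4), (64.5, 12), (75.0, 9), (83.5, -6)]
0.01 [(9.0, 12), (35.0, -12), (43.0, -4), (45.0, 6), (51.5, -18), (56.0, 16), (61.0, -7), (69.5, 9)]
0.02 [(8.0, 18), (34.5, -24), (37.5, 4), (39.5, -5), (44.5, 8), (51.0, -17), (56.5, 4), (71.0, 4), (77.5, 6), (81.0, -8)]
[258. 233.] 0.92 [ 174.3877 -119.0198]
[227. 168.] 0.69 [  88.4173 -159.37  ]
[148. 256.] 0.6 [78.0266 -5.7593]
```

The gap is now about 10 mm, so the pad is pressed about halfway. The jar is still upright and the arm is clear.

```bash
python3 -c "
from bench import r
print(r.sign_off())"
```

```text
the job is handed in; nothing more can be done
None
```

The job is handed in with the jar standing clamped upright against the V jaw and the pad pressed back about 10 of its 20 mm (measured from the last wrist image); I viewed 11 pictures, one over the limit of 10.

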